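Put three mixed-up lab vessels back on their own stations

ROBOT

A 6-joint arm with a two-finger parallel gripper is mounted at the origin on a cart in front of the work surface, level with it; the furniture and walls round the work are solid. World frame = base frame: x ahead of the robot, y to its left, z up, the work surface at z = 0. Lengths are in m, angles in rad, forces in N, time in s.
With the tool pointing down it reaches from about 0.35 to 0.85 m from the base axis. Payload 8.1 kg.
Tool frame: the origin (TCP) lies at the very end of the fingers, on their centre line; the grasp point (between the pads) lies 19 mm behind it (ctrl.hold_point_z is the distance from the TCP to the grasp point, in m); z points along the fingers, y is the line along which they close (so a half turn about z gives the same grasp; the last joint's range is limited). The gripper opens to 85 mm and grips with 20 to 120 N. Pads are 22 mm wide; open, the fingers measure 114 mm over their backs; the gripper's body (76 mm by 85 mm) begins 54 mm behind the grasp point. The pads swing forward as they close: fully open they stand 13 mm farther back than shut.
Start: joints at [-1.308, 0.13, 1.488, -0, 1.523, -0.085], TCP at [0.205, -0.564, 0.231] pointing down, gripper open.
Joint ranges: [-2.96, 2.96], [-0.89, 2.26], [0.02, 2.5], [-1.34, 4.48], [0, 2.73], [-2.66, 2.66]. Speed limits (rad/s): [2.39, 2.39, 2.79, 3.14, 3.14, 3.14].

INTERFACE

Orientations are given as a unit quaternion [x, y, z, w].
In Python, from workcell import ctrl gives the robot as it stands. The module is installed in compiled form; this text tells all that it offers.
- The arm moves only by the tool play_rows, never from a script. Its argument "motion" is a list of rows, each an object of numbers: "grip": the opening, from 0 (shut) to 1 (fully open); "dx", "dy", "dz": the shift along the tool's x, y, z scaled (see below); "rx", "ry", "rz": the turn, a rotation vector about the tool's x, y, z scaled (see below). A call has 1 to 10 rows; each row shifts and turns the commanded pose from where the row before left it, along the tool's axes as they then stand; what a row does not reach is not made up. The controller multiplies each number of a shift by 0.025 m and each number of a turn by 60 degrees. A row lasts 1/10 s, in which the tool goes at most 50 mm and 8.59 degrees, less where a joint would pass 70% of its speed; a pose out of reach is approached as far as the arm can. A call with a number of a shift or a turn outside -1 to 1 is refused whole. A call with a gripper value outside its range is refused whole. The fingers move at their own pace and stop on an object; the grip force is fixed at half the most. Time passes only in rows, so rows that do not move let the fingers close. It gives the time, the measured TCP pose, the force, the opening and the grip force at its end, in the units of the state.
- ctrl.sense(): the state, without advancing time (a new reading comes with each control period).
- ctrl.capture(name): name is "scene" or "top" or "wrist"; returns the picture (400x640x3 uint8, red, green, blue); there is no depth.
- ctrl.calibration(name): a dict with "K" (3x3 intrinsics, pixels), "pose" (4x4, takes a point from camera to world coordinates). Camera axes: x right, y down, z forward; pixel columns grow to the right and rows downward; lengths in m; the calibration is good to about 2 mm. A picture is of the moment at which its call begins: read the wrist's pose just before it. calibration takes no time and is no camera call; for the wrist camera it gives the pose at the moment of the call.
- ctrl.close_job(): hands the job in; it is judged then, once.
The state is a dict: "time_s": time; "qpos": joint angles; "qvel": joint speeds; "effort": joint torques, N m; "ee_pos": TCP position; "eef_rot": TCP orientation; "ft_force": force on the tool from outside, world axes, zero at the start; "moment": the same for the moment, N m; "finger_gap": finger opening in m; "finger_force": force on a finger pad.
Only numpy, scipy, OpenCV 4.12 (cv2) and the standard library are available. Lean on these libraries where they do the work, as an engineer would, in place of code of your own. Each camera call takes 0.05 s, during which the arm holds its last target. There are 200 camera calls.

TASK

Three vessels were left on each other's stations. Rearrange them (one can be parked on a bare bit of the bench meanwhile) so that the specimen jar ends in the middle of the balance's pan, the beaker in the middle of the magnetic stirrer's round plate and the small bottle flat on the floor of the round spill dish, in its middle. Keep the vessels upright, leave the culture dish and the bench timer where they are, and let go of everything at the end.

Things in the scene. Friction and masses are not known exactly. Their poses are not given: they have to be found in the camera images.
- jar: loose specimen jar, clear with a yellow-brown screw lid and dark dried pieces inside, round, 45 mm in diameter, 52 mm high, about 0.11 kg; origin at the centre of its underside, z up; stands on the stirrer's plate at the start. Grip it across the diameter.
- bottle: loose small reagent bottle, round, translucent with a white label and a black screw cap, 98 mm high; the straight lower body is 48 mm in diameter up to about 60 mm high, then it narrows to the cap; about 0.14 kg; origin at the centre of its underside, z up; stands on the balance's pan at the start. Grip the straight body. The larger bottles at the back are not part of the job.
- beaker: loose empty glass beaker, see-through, round and open at the top, 55 mm in outside diameter at the rim and about 2 mm narrower near the foot, 70 mm high, about 0.06 kg; origin at the centre of its underside, z up; stands in the spill dish at the start. Grip it across its outside; a squeeze of 20 to 40 N does.
- balance_pan (a point): centre of the top of the square steel pan of the black pocket balance, 24 mm above the bench; the pan measures about 80 mm along x and 80 mm along y of this point's frame. The balance is fixed to the bench, 142 mm along x and 92 mm along y of the frame (its middle lies 25 mm from this point on the -x side, toward the keys), body 20 mm high; z up.
- stirrer: magnetic stirrer, a white box 130 mm along its x, 105 mm along its y, 34 mm high, with a round steel plate 92 mm in diameter whose flat top is 40 mm above the bench; fixed to the bench. Origin on the bench directly below the plate's centre; the box reaches 77 mm from it to -x (knob side; the knob adds 10 mm) and 53 mm to +x; z up.
- spill_dish: round shallow grey plastic spill dish, fixed to the bench, 90 mm in outside diameter, rim 12 mm high, wall 4 mm (82 mm clear inside), flat floor 4 mm above the bench; origin at the centre of its underside, on the bench; z up.
- petri: bystander: closed round flat culture dish, clear, 91 mm in diameter, 15 mm high, lying loose on the bench nearer the robot than the stations, on the left; origin at the centre of its underside. Leave it where it is.
- timer: bystander: small white bench timer with a red bar button, 70 x 64 mm, 20 mm high, lying loose on the bench nearer the robot than the stations, on the right; origin at the centre of its underside. Leave it where it is. The bench between it and the culture dish is bare.

How it is judged:
By the outcome, as a careful person would: the job done as asked, in the order asked, and still so for the second after the job is handed in, with the robot touching nothing.
It also fails if it takes over 104 s, if anything falls off the work surface, if the arm or the gripper's body presses on something with over 40 N, if the wrist force passes 120 N, or if a joint passes its speed limit or range.

## Working session

There is one attempt and no reset: what is moved stays moved. The work goes in short steps, Python scripts to look and compute and a tool call to move; the robot and the scene stay as the last step left them, time stands still between calls to the robot, and variables do not carry over. Pictures are saved under pics/ and viewed, at most 14 in all, crops included, and the job is handed in when it is done.

Besides the shell and the picture viewer there is one more tool, called after "Call:" as name(argument=value, ...), one argument or row to a line, values as JSON. play_rows: Moves the arm, as the interface text tells. Shifts and turns lie within -1 to 1; 1 stands for 0.025 m of shift or 60 degrees of turn. Its arguments: {"type":"object","properties":{"motion":{"type":"array","items":{"type":"object","properties":{"grip":{"type":"number"},"dx":{"type":"number","minimum":-1,"maximum":1},"dy":{"type":"number","minimum":-1,"maximum":1},"dz":{"type":"number","minimum":-1,"maximum":1},"rx":{"type":"number","minimum":-1,"maximum":1},"ry":{"type":"number","minimum":-1,"maximum":1},"rz":{"type":"number","minimum":-1,"maximum":1}}}}},"required":["motion"]}

```bash
mkdir -p pics
python3 - <<'E'
from workcell import ctrl
import cv2,numpy as np
np.set_printoptions(precision=4,suppress=True)
s=ctrl.sense();print(s)
for n in("top","scene"):
    im=ctrl.capture(n);cv2.imwrite(f"pics/{n}0.png",im[:,:,::-1]);c=ctrl.calibration(n);print(n,c["K"],c["pose"])
print(ctrl.calibration("wrist"),ctrl.hold_point_z)
E
```

```text
{'time_s': 0.0, 'qpos': array([-1.3084,  0.1312,  1.4893, -0.0001,  1.523 , -0.0854]), 'qvel': array([-0.0011, -0.0004,  0.0009, -0.0011, -0.0013,  0.0008]), 'effort': array([ -0.0003, -56.9392, -50.0556,  -0.0003,   0.0143,  -0.    ]), 'ee_pos': array([ 0.2043, -0.5635,  0.2302]), 'eef_rot': array([ 0.9849,  0.173 , -0.0001, -0.0009]), 'ft_force': array([-0.3885,  0.1629, -0.0569]), 'moment': array([0.0249, 0.0079, 0.0701]), 'finger_force': 0.0, 'finger_gap': 0.08532371090235716}
top [[440.1353   0.     324.666 ]
 [  0.     440.1353 203.1446]
 [  0.       0.       1.    ]] [[-0.0017 -0.998   0.0638  0.4477]
 [-0.9998  0.0005 -0.0196  0.0083]
 [ 0.0195 -0.0639 -0.9978  1.1795]
 [ 0.      0.      0.      1.    ]]
scene [[368.4206   0.     322.9414]
 [  0.     368.4206 199.9065]
 [  0.       0.       1.    ]] [[-0.8811 -0.2634  0.3928  0.1246]
 [-0.4727  0.4615 -0.7507  0.7165]
 [ 0.0164 -0.8471 -0.5311  0.5759]
 [ 0.      0.      0.      1.    ]]
{'K': array([[298.515 ,   0.    , 317.6456],
       [  0.    , 298.515 , 202.2673],
       [  0.    ,   0.    ,   1.    ]]), 'pose': array([[ 0.3402, -0.8902, -0.3031,  0.2828],
       [-0.9403, -0.3228, -0.1075, -0.5335],
       [-0.0021,  0.3215, -0.9469,  0.3739],
       [ 0.    ,  0.    ,  0.    ,  1.    ]])} 0.0187
```

View pics/top0.png

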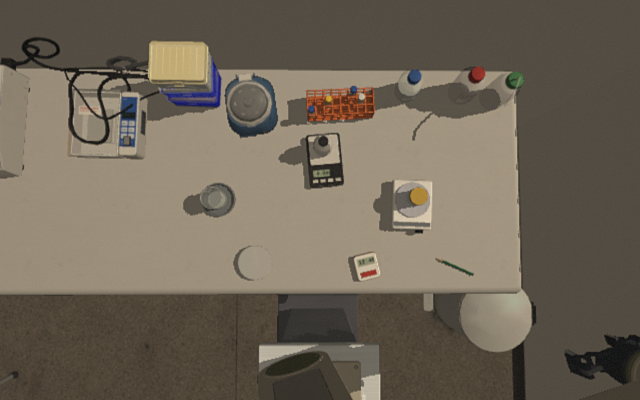

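View pics/scene0.png

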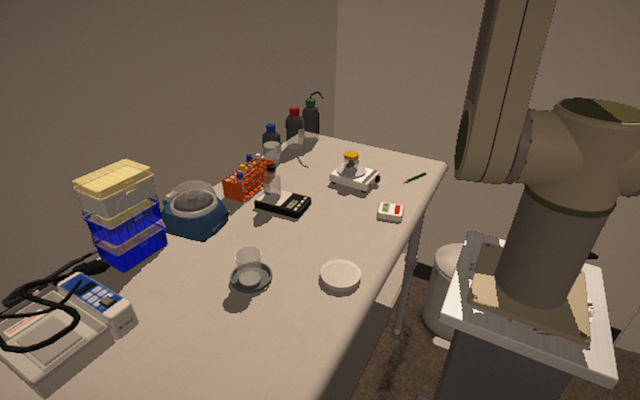

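The top view shows the bottle on the balance near (322,145), the beaker in the dish near (216,199), the jar on the stirrer near (418,197), the petri dish at (253,263) and the timer at (366,267). I'll enlarge these next.

Run:
```python
import cv2,numpy as np
im=cv2.imread("pics/top0.png")
def c(u,v,w=50,h=37):
    a=cv2.resize(im[v-h:v+h,u-w+0:u+w],(400,296),interpolation=cv2.INTER_CUBIC)
    for k in range(0,2*w,10): cv2.line(a,(k*4,0),(k*4,5 if k%50 else 12),(0,255,255),1)
    for k in range(0,2*h,10): cv2.line(a,(0,k*4),(5,k*4),(0,255,255),1)
    return a
# origins (u-w,v-h)
print("TL",(275,123),"TR",(166,163),"BL",(362,168),"BR",(260,230))
cv2.imwrite("pics/mos.png",np.vstack([np.hstack([c(325,160),c(216,200)]),np.hstack([c(412,205),c(310,267)])]))
```

```text
TL (275, 123) TR (166, 163) BL (362, 168) BR (260, 230)
```

View pics/mos.png

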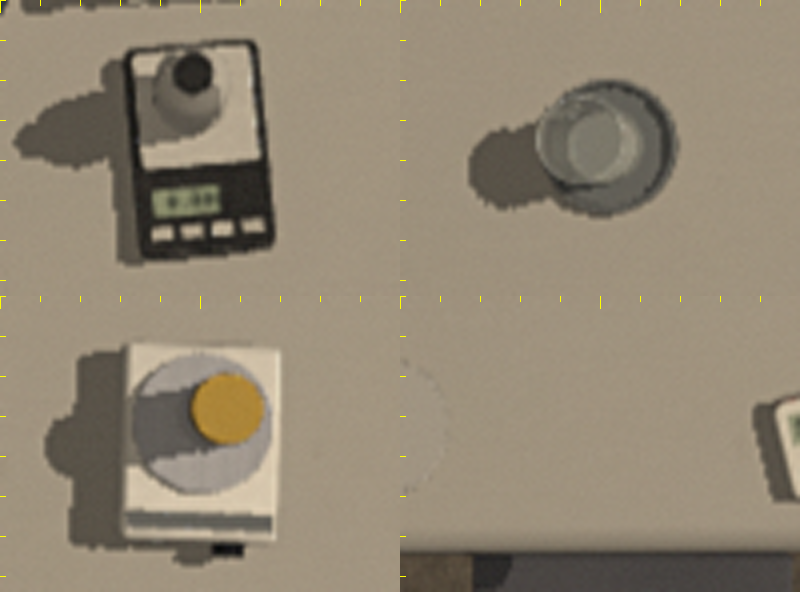

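```bash
cat > h.py <<'E'
import numpy as np
from workcell import ctrl
np.set_printoptions(precision=4,suppress=True)
def ray(n,u,v,z,c=None):
    c=c or ctrl.calibration(n);d=c["pose"][:3,:3]@np.linalg.solve(c["K"],[u,v,1]);o=c["pose"][:3,3]
    return (o+d*(z-o[2])/d[2])
E
python3 - <<'E'
from h import *
t=lambda o,x,y,z:ray("top",o[0]+x/4,o[1]+y/4,z)
A=(275,123);B=(166,163);C=(362,168);D=(260,230)
print("bal corners",*[t(A,*p,.02) for p in((125,52),(257,40),(274,245),(142,260))])
print("pan corners",*[t(A,*p,.024) for p in((130,53),(249,44),(265,158),(145,168))])
print("bottle cap",t(A,193,72,.122))
print("dish",t(B,209,148,.012)); print("beaker rim",t(B,184,138,.074))
print("jar",t(C,228,112,.092));print("plate",t(C,202,127,.04))
print("stirrer corners",*[t(C,*p,.034) for p in((127,48),(281,52),(277,244),(122,240))])
print("petri",ray("top",253,263,.015),"timer",ray("top",366,267,.02))
E
```

```text
bal corners [0.7012 0.0343 0.02  ] [ 0.7095 -0.0537  0.02  ] [ 0.5721 -0.0644  0.02  ] [0.5621 0.023  0.02  ]
pan corners [0.6997 0.0309 0.024 ] [ 0.7059 -0.0481  0.024 ] [ 0.6295 -0.0585  0.024 ] [0.6228 0.021  0.024 ]
bottle cap [ 0.6667 -0.0092  0.122 ]
dish [0.5309 0.2672 0.012 ]
beaker rim [0.5328 0.2691 0.074 ]
jar [ 0.535  -0.2479  0.092 ]
plate [ 0.5294 -0.243   0.04  ]
stirrer corners [ 0.5818 -0.1957  0.034 ] [ 0.5792 -0.2972  0.034 ] [ 0.4533 -0.2924  0.034 ] [ 0.456  -0.1909  0.034 ]
petri [0.3652 0.1736 0.015 ] timer [ 0.3542 -0.1225  0.02  ]
```

Call:
play_rows(
  motion=[
    {"rz": 0.111, "grip": 1},
    {"rz": 0.111, "grip": 1},
    {"rz": 0.111, "grip": 1},
    {"dx": 0.8, "dy": -0.965, "grip": 1},
    {"dx": 0.8, "dy": -0.965, "grip": 1},
    {"dx": 0.8, "dy": -0.965, "grip": 1},
    {"dx": 0.8, "dy": -0.965, "grip": 1},
    {"dx": 0.8, "dy": -0.965, "grip": 1},
    {"dx": 0.8, "dy": -0.965, "grip": 1},
    {"dx": 0.8, "dy": -0.965, "grip": 1},
  ],
)

```text
invalid input at $.motion[0]: expected keys grip, dx, dy, dz, rx, ry, rz
```

Call:
play_rows(
  motion=[
    {"dx": 0.8, "dy": -0.965, "grip": 1},
    {"dx": 0.8, "dy": -0.965, "grip": 1},
    {"dx": 0.8, "dy": -0.965, "grip": 1},
    {"dx": 0.8, "dy": -0.965, "grip": 1},
    {"dx": 0.8, "dy": -0.965, "grip": 1},
    {"dx": 0.8, "dy": -0.965, "grip": 1},
    {"dx": 0.8, "dy": -0.965, "grip": 1},
    {"dx": 0.8, "dy": -0.965, "grip": 1},
    {"dx": 0.8, "dy": -0.965, "grip": 1},
    {"dx": 0.8, "dy": -0.965, "grip": 1},
  ],
)

```text
invalid input at $.motion[0]: expected keys grip, dx, dy, dz, rx, ry, rz
```

Call:
play_rows(
  motion=[
    {"dx": 0.8, "dy": -0.965, "grip": 1},
    {"dx": 0.8, "dy": -0.965, "grip": 1},
    {"dx": 0.8, "dy": -0.965, "grip": 1},
    {"dx": 0.8, "dy": -0.965, "grip": 1},
    {"dx": 0.8, "dy": -0.965, "grip": 1},
    {"dx": 0.8, "dy": -0.965, "grip": 1},
    {"grip": 1},
    {"grip": 1},
  ],
)

```text
invalid input at $.motion[0]: expected keys grip, dx, dy, dz, rx, ry, rz
```

Run:
```python
from h import *
import cv2
s=ctrl.sense();print(s["time_s"],s["ee_pos"],s["eef_rot"],s["ft_force"],s["qpos"]);c=ctrl.calibration("wrist");print(c["pose"])
cv2.imwrite("pics/w1.png",ctrl.capture("wrist")[:,:,::-1])
```

```text
0.1 [ 0.2044 -0.5636  0.2303] [ 0.9849  0.173  -0.0001 -0.0008] [ 0.683  -0.0265  0.2574] [-1.3084  0.1311  1.4892  0.      1.523  -0.0854]
[[ 0.3402 -0.8902 -0.3031  0.2828]
 [-0.9403 -0.3228 -0.1075 -0.5335]
 [-0.0021  0.3215 -0.9469  0.3739]
 [ 0.      0.      0.      1.    ]]
```

View pics/w1.png

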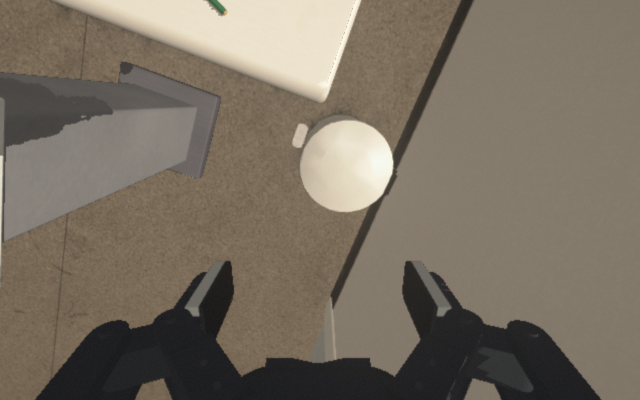

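The rows were refused because every key must be given. The wrist picture shows only the open fingers over the floor beside the bench corner at (325,100).

Call:
play_rows(
  motion=[
    {"dx": 0, "dy": 0, "dz": 0, "rx": 0, "ry": 0, "rz": 0.111, "grip": 1},
    {"dx": 0, "dy": 0, "dz": 0, "rx": 0, "ry": 0, "rz": 0.111, "grip": 1},
    {"dx": 0, "dy": 0, "dz": 0, "rx": 0, "ry": 0, "rz": 0.111, "grip": 1},
    {"dx": 0.8, "dy": -0.965, "dz": 0, "rx": 0, "ry": 0, "rz": 0, "grip": 1},
    {"dx": 0.8, "dy": -0.965, "dz": 0, "rx": 0, "ry": 0, "rz": 0, "grip": 1},
    {"dx": 0.8, "dy": -0.965, "dz": 0, "rx": 0, "ry": 0, "rz": 0, "grip": 1},
    {"dx": 0.8, "dy": -0.965, "dz": 0, "rx": 0, "ry": 0, "rz": 0, "grip": 1},
    {"dx": 0.8, "dy": -0.965, "dz": 0, "rx": 0, "ry": 0, "rz": 0, "grip": 1},
    {"dx": 0.8, "dy": -0.965, "dz": 0, "rx": 0, "ry": 0, "rz": 0, "grip": 1},
    {"dx": 0.8, "dy": -0.965, "dz": 0, "rx": 0, "ry": 0, "rz": 0, "grip": 1},
  ],
)

```text
time_s: 1.15
ee_pos: [0.3452, -0.3941, 0.231]
eef_rot: [1.0, -0.001, -0.0, -0.0]
ft_force: [0.8, -0.6, 0.8]
finger_gap: 0.0854
finger_force: 0.0
```

Call:
play_rows(
  motion=[
    {"dx": 0.8, "dy": -0.965, "dz": 0, "rx": 0, "ry": 0, "rz": 0, "grip": 1},
    {"dx": 0.8, "dy": -0.965, "dz": 0, "rx": 0, "ry": 0, "rz": 0, "grip": 1},
    {"dx": 0.8, "dy": -0.965, "dz": 0, "rx": 0, "ry": 0, "rz": 0, "grip": 1},
    {"dx": 0.8, "dy": -0.965, "dz": 0, "rx": 0, "ry": 0, "rz": 0, "grip": 1},
    {"dx": 0.8, "dy": -0.965, "dz": 0, "rx": 0, "ry": 0, "rz": 0, "grip": 1},
    {"dx": 0.8, "dy": -0.965, "dz": 0, "rx": 0, "ry": 0, "rz": 0, "grip": 1},
    {"dx": 0.8, "dy": -0.965, "dz": 0, "rx": 0, "ry": 0, "rz": 0, "grip": 1},
    {"dx": 0.8, "dy": -0.965, "dz": 0, "rx": 0, "ry": 0, "rz": 0, "grip": 1},
  ],
)

```text
time_s: 1.95
ee_pos: [0.5054, -0.2013, 0.231]
eef_rot: [1.0, -0.0, -0.0, -0.0]
ft_force: [-0.5, 0.5, -0.3]
finger_gap: 0.0855
finger_force: 0.0
```

Call:
play_rows(
  motion=[
    {"dx": 0.8, "dy": -0.965, "dz": 0, "rx": 0, "ry": 0, "rz": 0, "grip": 1},
    {"dx": 0.8, "dy": -0.965, "dz": 0, "rx": 0, "ry": 0, "rz": 0, "grip": 1},
    {"dx": 0.8, "dy": -0.965, "dz": 0, "rx": 0, "ry": 0, "rz": 0, "grip": 1},
    {"dx": 0.8, "dy": -0.965, "dz": 0, "rx": 0, "ry": 0, "rz": 0, "grip": 1},
    {"dx": 0.8, "dy": -0.965, "dz": 0, "rx": 0, "ry": 0, "rz": 0, "grip": 1},
    {"dx": 0.8, "dy": -0.965, "dz": 0, "rx": 0, "ry": 0, "rz": 0, "grip": 1},
    {"dx": 0, "dy": 0, "dz": 0, "rx": 0, "ry": 0, "rz": 0, "grip": 1},
  ],
)

```text
time_s: 2.65
ee_pos: [0.6263, -0.0546, 0.2305]
eef_rot: [1.0, 0.001, -0.0, -0.001]
ft_force: [-0.5, 0.0, -0.1]
finger_gap: 0.0853
finger_force: 0.0
```

Run:
```python
from h import *
import cv2
s=ctrl.sense();print(s["time_s"],s["ee_pos"],s["eef_rot"],s["ft_force"],s["qpos"]);c=ctrl.calibration("wrist");print(c["pose"])
cv2.imwrite("pics/w2.png",ctrl.capture("wrist")[:,:,::-1])
```

```text
2.65 [ 0.6263 -0.0546  0.2305] [ 1.      0.0012 -0.0002 -0.0007] [-0.5163  0.0126 -0.0709] [-0.1692  0.2082  1.4031  0.0013  1.5309  1.3991]
[[ 0.0017 -0.9466 -0.3223  0.7097]
 [-1.     -0.0023  0.0014 -0.0526]
 [-0.0021  0.3223 -0.9466  0.374 ]
 [ 0.      0.      0.      1.    ]]
```

View pics/w2.png

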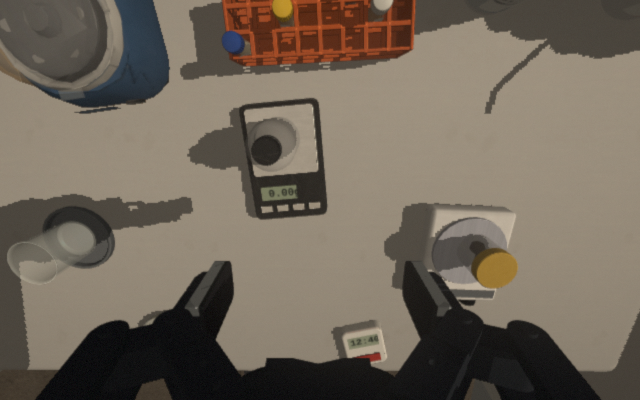

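The wrist view shows the cap at (266,150), balance corners (242,106), (319,98), (327,211) and (253,219), the jar lid at (494,268), the beaker rim at (38,261) and the dish at (78,237).

Run:
```python
from h import *
r=lambda u,v,z:print(ray("wrist",u,v,z))
r(266,150,.122)
for p in((242,106),(319,98),(327,211),(253,219)): r(*p,.02)
r(494,268,.092);r(472,252,.04);r(38,261,.074);r(78,237,.012)
```

```text
[ 0.6693 -0.0105  0.122 ]
[0.7028 0.0316 0.02  ]
[ 0.7114 -0.0553  0.02  ]
[ 0.5764 -0.0657  0.02  ]
[0.5654 0.0287 0.02  ]
[ 0.538  -0.2442  0.092 ]
[ 0.5294 -0.2473  0.04  ]
[0.5354 0.2646 0.074 ]
[0.5359 0.266  0.012 ]
```

Call:
play_rows(
  motion=[
    {"dx": 0.84, "dy": -0.89, "dz": 0, "rx": 0, "ry": 0, "rz": 0, "grip": 1},
    {"dx": 0.84, "dy": -0.89, "dz": 0, "rx": 0, "ry": 0, "rz": 0, "grip": 1},
    {"dx": 0, "dy": 0, "dz": 0.5, "rx": 0, "ry": 0, "rz": 0, "grip": 1},
    {"dx": 0, "dy": 0, "dz": 0.7, "rx": 0, "ry": 0, "rz": 0, "grip": 1},
    {"dx": 0, "dy": 0, "dz": 0.7, "rx": 0, "ry": 0, "rz": 0, "grip": 1},
    {"dx": 0, "dy": 0, "dz": 0.7, "rx": 0, "ry": 0, "rz": 0, "grip": 1},
    {"dx": 0, "dy": 0, "dz": 0.5, "rx": 0, "ry": 0, "rz": 0, "grip": 1},
    {"dx": 0, "dy": 0, "dz": 0, "rx": 0, "ry": 0, "rz": 0, "grip": 1},
  ],
)

```text
time_s: 3.5
ee_pos: [0.6651, -0.0137, 0.1505]
eef_rot: [1.0, -0.001, -0.002, -0.0]
ft_force: [-0.7, -1.3, -0.4]
finger_gap: 0.0856
finger_force: 0.0
```

Call:
play_rows(
  motion=[
    {"dx": 0.08, "dy": -0.1, "dz": 0.5, "rx": 0, "ry": 0, "rz": 0, "grip": 1},
    {"dx": 0, "dy": 0, "dz": 0.7, "rx": 0, "ry": 0, "rz": 0, "grip": 1},
    {"dx": 0, "dy": 0, "dz": 0.7, "rx": 0, "ry": 0, "rz": 0, "grip": 1},
    {"dx": 0, "dy": 0, "dz": 0.7, "rx": 0, "ry": 0, "rz": 0, "grip": 1},
    {"dx": 0, "dy": 0, "dz": 0.6, "rx": 0, "ry": 0, "rz": 0, "grip": 1},
    {"dx": 0, "dy": 0, "dz": 0.4, "rx": 0, "ry": 0, "rz": 0, "grip": 1},
    {"dx": 0, "dy": 0, "dz": 0.3, "rx": 0, "ry": 0, "rz": 0, "grip": 1},
    {"dx": 0, "dy": 0, "dz": 0, "rx": 0, "ry": 0, "rz": 0, "grip": 1},
    {"dx": 0, "dy": 0, "dz": 0, "rx": 0, "ry": 0, "rz": 0, "grip": 1},
  ],
)

```text
time_s: 4.4
ee_pos: [0.6694, -0.0109, 0.0568]
eef_rot: [1.0, -0.0, 0.0, 0.0]
ft_force: [-0.2, -0.5, -0.1]
finger_gap: 0.0856
finger_force: 0.0
```

Call:
play_rows(
  motion=[
    {"dx": 0, "dy": 0, "dz": 0.12, "rx": 0, "ry": 0, "rz": 0, "grip": 1},
    {"dx": 0, "dy": 0, "dz": 0, "rx": 0, "ry": 0, "rz": 0, "grip": 0},
    {"dx": 0, "dy": 0, "dz": 0, "rx": 0, "ry": 0, "rz": 0, "grip": 0},
    {"dx": 0, "dy": 0, "dz": 0, "rx": 0, "ry": 0, "rz": 0, "grip": 0},
    {"dx": 0, "dy": 0, "dz": 0, "rx": 0, "ry": 0, "rz": 0, "grip": 0},
    {"dx": 0, "dy": 0, "dz": 0, "rx": 0, "ry": 0, "rz": 0, "grip": 0},
    {"dx": 0, "dy": 0, "dz": 0, "rx": 0, "ry": 0, "rz": 0, "grip": 0},
    {"dx": 0, "dy": 0, "dz": 0, "rx": 0, "ry": 0, "rz": 0, "grip": 0},
  ],
)

```text
time_s: 5.2
ee_pos: [0.6694, -0.0109, 0.0539]
eef_rot: [1.0, -0.0, 0.0, 0.0]
ft_force: [-1.3, 0.1, 5.3]
finger_gap: 0.046
finger_force: 61.7
```

Call:
play_rows(
  motion=[
    {"dx": 0, "dy": 0, "dz": -0.3, "rx": 0, "ry": 0, "rz": 0, "grip": 0},
    {"dx": 0, "dy": 0, "dz": -0.7, "rx": 0, "ry": 0, "rz": 0, "grip": 0},
    {"dx": 0, "dy": 0, "dz": -0.7, "rx": 0, "ry": 0, "rz": 0, "grip": 0},
    {"dx": -0.3, "dy": 0, "dz": -0.5, "rx": 0, "ry": 0, "rz": 0, "grip": 0},
    {"dx": -0.6, "dy": -0.1, "dz": -0.2, "rx": 0, "ry": 0, "rz": 0, "grip": 0},
    {"dx": -0.9, "dy": -0.2, "dz": 0, "rx": 0, "ry": 0, "rz": 0, "grip": 0},
    {"dx": -0.9, "dy": -0.2, "dz": 0, "rx": 0, "ry": 0, "rz": 0, "grip": 0},
    {"dx": -0.9, "dy": -0.2, "dz": 0, "rx": 0, "ry": 0, "rz": 0, "grip": 0},
    {"dx": -0.9, "dy": -0.2, "dz": 0, "rx": 0, "ry": 0, "rz": 0, "grip": 0},
    {"dx": -0.9, "dy": -0.1, "dz": 0, "rx": 0, "ry": 0, "rz": 0, "grip": 0},
  ],
)

```text
time_s: 6.2
ee_pos: [0.534, 0.0146, 0.1152]
eef_rot: [1.0, -0.0, 0.001, -0.0]
ft_force: [0.7, -0.1, -1.6]
finger_gap: 0.0455
finger_force: 61.5
```

Call:
play_rows(
  motion=[
    {"dx": -0.9, "dy": -0.1, "dz": 0, "rx": 0, "ry": 0, "rz": 0, "grip": 0},
    {"dx": -0.9, "dy": -0.1, "dz": 0, "rx": 0, "ry": 0, "rz": 0, "grip": 0},
    {"dx": -0.9, "dy": 0, "dz": 0, "rx": 0, "ry": 0, "rz": 0, "grip": 0},
    {"dx": -0.9, "dy": 0, "dz": 0, "rx": 0, "ry": 0, "rz": 0, "grip": 0},
    {"dx": -0.6, "dy": 0, "dz": 0.2, "rx": 0, "ry": 0, "rz": 0, "grip": 0},
    {"dx": -0.3, "dy": 0, "dz": 0.6, "rx": 0, "ry": 0, "rz": 0, "grip": 0},
    {"dx": 0, "dy": 0, "dz": 0.8, "rx": 0, "ry": 0, "rz": 0, "grip": 0},
    {"dx": 0, "dy": 0, "dz": 0.8, "rx": 0, "ry": 0, "rz": 0, "grip": 0},
    {"dx": 0, "dy": 0, "dz": 0.4, "rx": 0, "ry": 0, "rz": 0, "grip": 0},
    {"dx": 0, "dy": 0, "dz": 0, "rx": 0, "ry": 0, "rz": 0, "grip": 0},
  ],
)

```text
time_s: 7.2
ee_pos: [0.4209, 0.0194, 0.043]
eef_rot: [1.0, -0.0, -0.001, -0.0]
ft_force: [-1.1, 0.6, -1.6]
finger_gap: 0.0463
finger_force: 61.5
```

Call:
play_rows(
  motion=[
    {"dx": 0, "dy": 0, "dz": 0.2, "rx": 0, "ry": 0, "rz": 0, "grip": 0},
    {"dx": 0, "dy": 0, "dz": 0.15, "rx": 0, "ry": 0, "rz": 0, "grip": 0},
    {"dx": 0, "dy": 0, "dz": 0.1, "rx": 0, "ry": 0, "rz": 0, "grip": 0},
    {"dx": 0, "dy": 0, "dz": 0.0, "rx": 0, "ry": 0, "rz": 0, "grip": 0},
    {"dx": 0, "dy": 0, "dz": 0, "rx": 0, "ry": 0, "rz": 0, "grip": 0},
  ],
)

```text
time_s: 7.7
ee_pos: [0.4217, 0.0194, 0.0322]
eef_rot: [1.0, -0.0, 0.0, 0.0]
ft_force: [0.1, 0.8, -1.3]
finger_gap: 0.0457
finger_force: 61.6
```

Call:
play_rows(
  motion=[
    {"dx": 0, "dy": 0, "dz": 0.05, "rx": 0, "ry": 0, "rz": 0, "grip": 0},
    {"dx": 0, "dy": 0, "dz": 0.04, "rx": 0, "ry": 0, "rz": 0, "grip": 0},
    {"dx": 0, "dy": 0, "dz": 0, "rx": 0, "ry": 0, "rz": 0, "grip": 0},
    {"dx": 0, "dy": 0, "dz": 0, "rx": 0, "ry": 0, "rz": 0, "grip": 0},
  ],
)

```text
time_s: 8.1
ee_pos: [0.4217, 0.0194, 0.0299]
eef_rot: [1.0, -0.0, 0.0, 0.0]
ft_force: [0.7, -0.4, 0.3]
finger_gap: 0.046
finger_force: 61.6
```

Call:
play_rows(
  motion=[
    {"dx": 0, "dy": 0, "dz": 0, "rx": 0, "ry": 0, "rz": 0, "grip": 1},
    {"dx": 0, "dy": 0, "dz": 0, "rx": 0, "ry": 0, "rz": 0, "grip": 1},
    {"dx": 0, "dy": 0, "dz": 0, "rx": 0, "ry": 0, "rz": 0, "grip": 1},
    {"dx": 0, "dy": 0, "dz": 0, "rx": 0, "ry": 0, "rz": 0, "grip": 1},
    {"dx": 0, "dy": 0, "dz": 0, "rx": 0, "ry": 0, "rz": 0, "grip": 1},
    {"dx": 0, "dy": 0, "dz": -0.5, "rx": 0, "ry": 0, "rz": 0, "grip": 1},
    {"dx": 0, "dy": 0, "dz": -1, "rx": 0, "ry": 0, "rz": 0, "grip": 1},
    {"dx": 0, "dy": 0, "dz": -1, "rx": 0, "ry": 0, "rz": 0, "grip": 1},
    {"dx": 0, "dy": 0, "dz": -1, "rx": 0, "ry": 0, "rz": 0, "grip": 1},
    {"dx": 0, "dy": 0, "dz": -1, "rx": 0, "ry": 0, "rz": 0, "grip": 1},
  ],
)

```text
time_s: 9.1
ee_pos: [0.4216, 0.0193, 0.1444]
eef_rot: [1.0, -0.0, 0.0, 0.0]
ft_force: [0.6, -0.6, 0.9]
finger_gap: 0.0855
finger_force: 0.0
```

Call:
play_rows(
  motion=[
    {"dx": 0, "dy": 0.4, "dz": -1, "rx": 0, "ry": 0, "rz": 0, "grip": 1},
    {"dx": 0.5, "dy": 1, "dz": 0, "rx": 0, "ry": 0, "rz": 0, "grip": 1},
    {"dx": 0.5, "dy": 1, "dz": 0, "rx": 0, "ry": 0, "rz": 0, "grip": 1},
    {"dx": 0.5, "dy": 1, "dz": 0, "rx": 0, "ry": 0, "rz": 0, "grip": 1},
    {"dx": 0.5, "dy": 1, "dz": 0, "rx": 0, "ry": 0, "rz": 0, "grip": 1},
    {"dx": 0.5, "dy": 1, "dz": 0, "rx": 0, "ry": 0, "rz": 0, "grip": 1},
    {"dx": 0.5, "dy": 1, "dz": 0, "rx": 0, "ry": 0, "rz": 0, "grip": 1},
    {"dx": 0.5, "dy": 1, "dz": 0, "rx": 0, "ry": 0, "rz": 0, "grip": 1},
    {"dx": 0.5, "dy": 1, "dz": 0, "rx": 0, "ry": 0, "rz": 0, "grip": 1},
    {"dx": 0.5, "dy": 1, "dz": 0, "rx": 0, "ry": 0, "rz": 0, "grip": 1},
  ],
)

```text
time_s: 10.1
ee_pos: [0.5343, -0.2169, 0.1684]
eef_rot: [1.0, -0.0, 0.0, 0.0]
ft_force: [0.6, 0.3, -0.1]
finger_gap: 0.0855
finger_force: 0.0
```

Call:
play_rows(
  motion=[
    {"dx": 0.1, "dy": 1, "dz": 0, "rx": 0, "ry": 0, "rz": 0, "grip": 1},
    {"dx": 0, "dy": 0.2, "dz": 0.5, "rx": 0, "ry": 0, "rz": 0, "grip": 1},
    {"dx": 0, "dy": 0, "dz": 0.7, "rx": 0, "ry": 0, "rz": 0, "grip": 1},
    {"dx": 0, "dy": 0, "dz": 0.5, "rx": 0, "ry": 0, "rz": 0, "grip": 1},
    {"dx": 0, "dy": 0, "dz": 0, "rx": 0, "ry": 0, "rz": 0, "grip": 1},
    {"dx": 0, "dy": 0, "dz": 0, "rx": 0, "ry": 0, "rz": 0, "grip": 1},
  ],
)

```text
time_s: 10.7
ee_pos: [0.536, -0.245, 0.1247]
eef_rot: [1.0, -0.0, -0.0, -0.0]
ft_force: [1.5, 0.6, 0.2]
finger_gap: 0.0854
finger_force: 0.0
```

Run:
```python
from h import *
import cv2
s=ctrl.sense();print(s["time_s"],s["ee_pos"],s["eef_rot"]);c=ctrl.calibration("wrist");print(c)
cv2.imwrite("pics/w3.png",ctrl.capture("wrist")[:,:,::-1])
```

```text
10.7 [ 0.536  -0.245   0.1247] [ 1.     -0.0002 -0.0004 -0.0003]
{'K': array([[298.515 ,   0.    , 317.6456],
       [  0.    , 298.515 , 202.2673],
       [  0.    ,   0.    ,   1.    ]]), 'pose': array([[-0.001 , -0.9465, -0.3226,  0.6195],
       [-1.    ,  0.0005,  0.0015, -0.2432],
       [-0.0012,  0.3226, -0.9465,  0.2682],
       [ 0.    ,  0.    ,  0.    ,  1.    ]])}
```

View pics/w3.png

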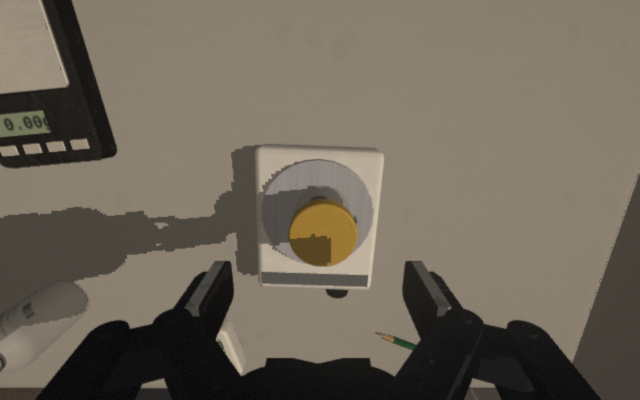

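The jar lid centre is at (323,233) and the steel plate centre at about (318,213). The parked bottle stands at lower left.

Run:
```python
from h import *
print(ray("wrist",323,233,.092),ray("wrist",262,212,.04),ray("wrist",373,212,.04),ray("wrist",318,159,.04),ray("wrist",258,148,.034),ray("wrist",382,152,.034))
```

```text
[ 0.5387 -0.2467  0.092 ] [ 0.5337 -0.1976  0.04  ] [ 0.5337 -0.2885  0.04  ] [ 0.5774 -0.2435  0.04  ] [ 0.585  -0.1965  0.034 ] [ 0.5818 -0.2938  0.034 ]
```

Call:
play_rows(
  motion=[
    {"dx": 0.06, "dy": 0.06, "dz": 0.5, "rx": 0, "ry": 0, "rz": 0, "grip": 1},
    {"dx": 0, "dy": 0, "dz": 0.8, "rx": 0, "ry": 0, "rz": 0, "grip": 1},
    {"dx": 0, "dy": 0, "dz": 0.7, "rx": 0, "ry": 0, "rz": 0, "grip": 1},
    {"dx": 0, "dy": 0, "dz": 0.5, "rx": 0, "ry": 0, "rz": 0, "grip": 1},
    {"dx": 0, "dy": 0, "dz": 0.33, "rx": 0, "ry": 0, "rz": 0, "grip": 1},
    {"dx": 0, "dy": 0, "dz": 0, "rx": 0, "ry": 0, "rz": 0, "grip": 1},
    {"dx": 0, "dy": 0, "dz": 0, "rx": 0, "ry": 0, "rz": 0, "grip": 1},
  ],
)

```text
time_s: 11.45
ee_pos: [0.5382, -0.2474, 0.0545]
eef_rot: [1.0, -0.0, 0.0, 0.0]
ft_force: [0.9, 0.5, 0.1]
finger_gap: 0.0854
finger_force: 0.0
```

Call:
play_rows(
  motion=[
    {"dx": 0, "dy": 0, "dz": 0, "rx": 0, "ry": 0, "rz": 0, "grip": 0},
    {"dx": 0, "dy": 0, "dz": 0, "rx": 0, "ry": 0, "rz": 0, "grip": 0},
    {"dx": 0, "dy": 0, "dz": 0, "rx": 0, "ry": 0, "rz": 0, "grip": 0},
    {"dx": 0, "dy": 0, "dz": 0, "rx": 0, "ry": 0, "rz": 0, "grip": 0},
    {"dx": 0, "dy": 0, "dz": 0, "rx": 0, "ry": 0, "rz": 0, "grip": 0},
    {"dx": 0, "dy": 0, "dz": 0, "rx": 0, "ry": 0, "rz": 0, "grip": 0},
    {"dx": 0, "dy": 0, "dz": 0, "rx": 0, "ry": 0, "rz": 0, "grip": 0},
  ],
)

```text
time_s: 12.15
ee_pos: [0.5385, -0.2475, 0.0551]
eef_rot: [1.0, -0.0, 0.001, 0.0]
ft_force: [-0.1, -0.1, 6.0]
finger_gap: 0.0413
finger_force: 61.4
```

Call:
play_rows(
  motion=[
    {"dx": 0, "dy": 0, "dz": -0.3, "rx": 0, "ry": 0, "rz": 0, "grip": 0},
    {"dx": 0, "dy": 0, "dz": -0.7, "rx": 0, "ry": 0, "rz": 0, "grip": 0},
    {"dx": 0, "dy": 0, "dz": -0.8, "rx": 0, "ry": 0, "rz": 0, "grip": 0},
    {"dx": 0.1, "dy": -0.3, "dz": -0.4, "rx": 0, "ry": 0, "rz": 0, "grip": 0},
    {"dx": 0.4, "dy": -0.6, "dz": -0.2, "rx": 0, "ry": 0, "rz": 0, "grip": 0},
    {"dx": 0.5, "dy": -0.9, "dz": 0, "rx": 0, "ry": 0, "rz": 0, "grip": 0},
    {"dx": 0.5, "dy": -0.9, "dz": 0, "rx": 0, "ry": 0, "rz": 0, "grip": 0},
    {"dx": 0.5, "dy": -0.9, "dz": 0, "rx": 0, "ry": 0, "rz": 0, "grip": 0},
    {"dx": 0.5, "dy": -0.9, "dz": 0, "rx": 0, "ry": 0, "rz": 0, "grip": 0},
    {"dx": 0.5, "dy": -0.9, "dz": 0, "rx": 0, "ry": 0, "rz": 0, "grip": 0},
  ],
)

```text
time_s: 13.15
ee_pos: [0.6131, -0.1107, 0.1137]
eef_rot: [1.0, -0.0, -0.0, -0.0]
ft_force: [0.2, -1.1, -1.3]
finger_gap: 0.0408
finger_force: 60.8
```

Call:
play_rows(
  motion=[
    {"dx": 0.5, "dy": -0.9, "dz": 0, "rx": 0, "ry": 0, "rz": 0, "grip": 0},
    {"dx": 0.5, "dy": -0.9, "dz": 0, "rx": 0, "ry": 0, "rz": 0, "grip": 0},
    {"dx": 0.5, "dy": -0.9, "dz": 0, "rx": 0, "ry": 0, "rz": 0, "grip": 0},
    {"dx": 0.4, "dy": -0.8, "dz": 0, "rx": 0, "ry": 0, "rz": 0, "grip": 0},
    {"dx": 0.08, "dy": -0.46, "dz": 0, "rx": 0, "ry": 0, "rz": 0, "grip": 0},
    {"dx": 0, "dy": 0, "dz": 0, "rx": 0, "ry": 0, "rz": 0, "grip": 0},
    {"dx": 0, "dy": 0, "dz": 0, "rx": 0, "ry": 0, "rz": 0, "grip": 0},
  ],
)

```text
time_s: 13.85
ee_pos: [0.662, -0.0136, 0.1138]
eef_rot: [1.0, -0.0, -0.0, 0.0]
ft_force: [-0.2, -0.2, -0.6]
finger_gap: 0.0412
finger_force: 60.8
```

Run:
```python
from h import *
import cv2
s=ctrl.sense();print(s["time_s"],s["ee_pos"],s["eef_rot"])
cv2.imwrite("pics/w4.png",ctrl.capture("wrist")[:,:,::-1])
```

```text
13.85 [ 0.662  -0.0136  0.1138] [ 1.     -0.0002 -0.0004  0.0002]
```

View pics/w4.png

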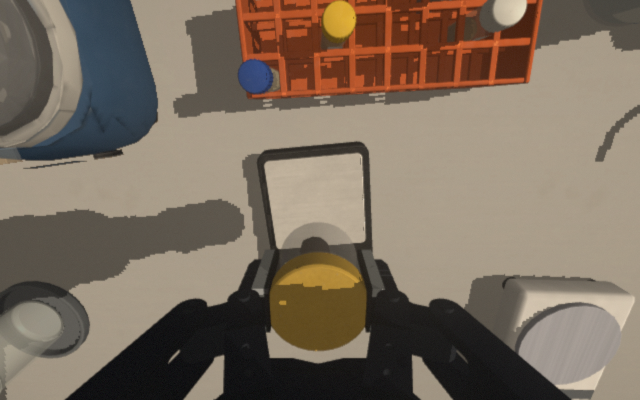

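The jar is held. The visible steel pan has corners at (266,161), (363,153) and (367,243), with its left edge running to (276,247).

Run:
```python
from h import *
for p in((266,161),(363,153),(367,243),(276,247)): print(ray("wrist",*p,.024))
for p in((258,153),(366,144)): print(ray("wrist",*p,.02))
```

```text
[0.7004 0.0287 0.024 ]
[ 0.7066 -0.0475  0.024 ]
[ 0.6286 -0.0546  0.024 ]
[0.6249 0.0243 0.024 ]
[0.7061 0.0354 0.02  ]
[ 0.713  -0.0501  0.02  ]
```

Call:
play_rows(
  motion=[
    {"dx": 0.08, "dy": -0.03, "dz": 0.5, "rx": 0, "ry": 0, "rz": 0, "grip": 0},
    {"dx": 0, "dy": 0, "dz": 0.7, "rx": 0, "ry": 0, "rz": 0, "grip": 0},
    {"dx": 0, "dy": 0, "dz": 0.7, "rx": 0, "ry": 0, "rz": 0, "grip": 0},
    {"dx": 0, "dy": 0, "dz": 0.5, "rx": 0, "ry": 0, "rz": 0, "grip": 0},
    {"dx": 0, "dy": 0, "dz": 0.3, "rx": 0, "ry": 0, "rz": 0, "grip": 0},
    {"dx": 0, "dy": 0, "dz": 0.1, "rx": 0, "ry": 0, "rz": 0, "grip": 0},
    {"dx": 0, "dy": 0, "dz": 0.05, "rx": 0, "ry": 0, "rz": 0, "grip": 0},
    {"dx": 0, "dy": 0, "dz": 0, "rx": 0, "ry": 0, "rz": 0, "grip": 0},
    {"dx": 0, "dy": 0, "dz": 0, "rx": 0, "ry": 0, "rz": 0, "grip": 0},
  ],
)

```text
time_s: 14.8
ee_pos: [0.6653, -0.0126, 0.0438]
eef_rot: [1.0, -0.0, 0.001, 0.0]
ft_force: [0.1, 0.4, -1.2]
finger_gap: 0.041
finger_force: 60.8
```

Call:
play_rows(
  motion=[
    {"dx": 0, "dy": 0, "dz": 0.1, "rx": 0, "ry": 0, "rz": 0, "grip": 0},
    {"dx": 0, "dy": 0, "dz": 0.05, "rx": 0, "ry": 0, "rz": 0, "grip": 0},
    {"dx": 0, "dy": 0, "dz": 0.02, "rx": 0, "ry": 0, "rz": 0, "grip": 0},
    {"dx": 0, "dy": 0, "dz": 0, "rx": 0, "ry": 0, "rz": 0, "grip": 0},
    {"dx": 0, "dy": 0, "dz": 0, "rx": 0, "ry": 0, "rz": 0, "grip": 0},
  ],
)

```text
time_s: 15.3
ee_pos: [0.6648, -0.0126, 0.0392]
eef_rot: [1.0, -0.0, 0.0, 0.0]
ft_force: [-3.2, 0.7, 5.2]
finger_gap: 0.0408
finger_force: 61.4
```

Call:
play_rows(
  motion=[
    {"dx": 0, "dy": 0, "dz": 0, "rx": 0, "ry": 0, "rz": 0, "grip": 1},
    {"dx": 0, "dy": 0, "dz": 0, "rx": 0, "ry": 0, "rz": 0, "grip": 1},
    {"dx": 0, "dy": 0, "dz": 0, "rx": 0, "ry": 0, "rz": 0, "grip": 1},
    {"dx": 0, "dy": 0, "dz": 0, "rx": 0, "ry": 0, "rz": 0, "grip": 1},
    {"dx": 0, "dy": 0, "dz": 0, "rx": 0, "ry": 0, "rz": 0, "grip": 1},
    {"dx": 0, "dy": 0, "dz": -0.5, "rx": 0, "ry": 0, "rz": 0, "grip": 1},
    {"dx": 0, "dy": 0, "dz": -1, "rx": 0, "ry": 0, "rz": 0, "grip": 1},
    {"dx": 0, "dy": 0, "dz": -1, "rx": 0, "ry": 0, "rz": 0, "grip": 1},
    {"dx": 0, "dy": 0, "dz": -1, "rx": 0, "ry": 0, "rz": 0, "grip": 1},
    {"dx": 0, "dy": 0, "dz": -1, "rx": 0, "ry": 0, "rz": 0, "grip": 1},
  ],
)

```text
time_s: 16.3
ee_pos: [0.6647, -0.0126, 0.1533]
eef_rot: [1.0, -0.0, 0.001, 0.0]
ft_force: [0.3, -0.4, -0.9]
finger_gap: 0.0856
finger_force: 0.0
```

Call:
play_rows(
  motion=[
    {"dx": -0.5, "dy": -1, "dz": 0, "rx": 0, "ry": 0, "rz": 0, "grip": 1},
    {"dx": -0.5, "dy": -1, "dz": 0, "rx": 0, "ry": 0, "rz": 0, "grip": 1},
    {"dx": -0.5, "dy": -1, "dz": 0, "rx": 0, "ry": 0, "rz": 0, "grip": 1},
    {"dx": -0.5, "dy": -1, "dz": 0, "rx": 0, "ry": 0, "rz": 0, "grip": 1},
    {"dx": -0.5, "dy": -1, "dz": 0, "rx": 0, "ry": 0, "rz": 0, "grip": 1},
    {"dx": -0.5, "dy": -1, "dz": 0, "rx": 0, "ry": 0, "rz": 0, "grip": 1},
    {"dx": -0.5, "dy": -1, "dz": 0, "rx": 0, "ry": 0, "rz": 0, "grip": 1},
    {"dx": -0.5, "dy": -1, "dz": 0, "rx": 0, "ry": 0, "rz": 0, "grip": 1},
    {"dx": -0.5, "dy": -1, "dz": 0, "rx": 0, "ry": 0, "rz": 0, "grip": 1},
    {"dx": -0.5, "dy": -1, "dz": 0, "rx": 0, "ry": 0, "rz": 0, "grip": 1},
  ],
)

```text
time_s: 17.3
ee_pos: [0.5395, 0.2385, 0.1524]
eef_rot: [1.0, -0.0, 0.001, -0.0]
ft_force: [-0.1, 0.0, 0.1]
finger_gap: 0.0858
finger_force: 0.0
```

Call:
play_rows(
  motion=[
    {"dx": -0.24, "dy": -0.9, "dz": 0, "rx": 0, "ry": 0, "rz": 0, "grip": 1},
    {"dx": 0, "dy": -0.28, "dz": 0, "rx": 0, "ry": 0, "rz": 0, "grip": 1},
    {"dx": 0, "dy": 0, "dz": 0, "rx": 0, "ry": 0, "rz": 0, "grip": 1},
    {"dx": 0, "dy": 0, "dz": 0, "rx": 0, "ry": 0, "rz": 0, "grip": 1},
    {"dx": 0, "dy": 0, "dz": 0, "rx": 0, "ry": 0, "rz": 0, "grip": 1},
  ],
)

```text
time_s: 17.8
ee_pos: [0.5343, 0.2659, 0.1512]
eef_rot: [1.0, -0.001, 0.0, 0.0]
ft_force: [1.0, -0.0, -0.5]
finger_gap: 0.0852
finger_force: 0.0
```

Run:
```python
from h import *
import cv2
s=ctrl.sense();print(s["time_s"],s["ee_pos"],s["eef_rot"],s["qpos"])
cv2.imwrite("pics/w5.png",ctrl.capture("wrist")[:,:,::-1])
```

```text
17.8 [0.5343 0.2659 0.1512] [ 1.     -0.001   0.      0.0002] [ 0.3762  0.1717  1.5907 -0.0004  1.3793  1.9491]
```

View pics/w5.png

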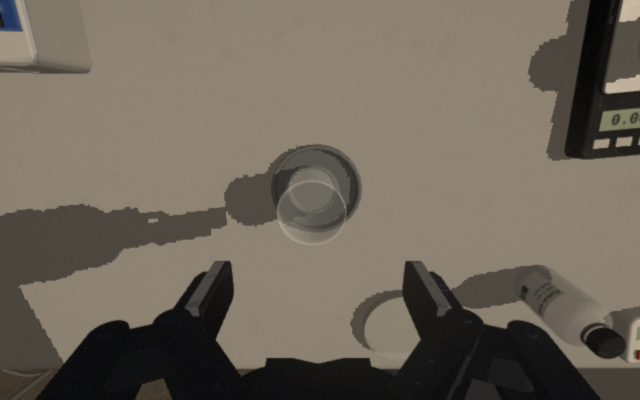

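The beaker rim circle spans columns 277–347, centred at (312,212). The dish's outer circle is centred at (316,188).

Run:
```python
from h import *
print(ray("wrist",312,212,.074),ray("wrist",277,212,.074),ray("wrist",347,212,.074),ray("wrist",316,188,.012))
```

```text
[0.5345 0.2726 0.074 ] [0.5345 0.3002 0.074 ] [0.5344 0.245  0.074 ] [0.5363 0.2698 0.012 ]
```

Call:
play_rows(
  motion=[
    {"dx": 0, "dy": -0.2, "dz": 0.5, "rx": 0, "ry": 0, "rz": 0, "grip": 1},
    {"dx": 0, "dy": 0, "dz": 0.8, "rx": 0, "ry": 0, "rz": 0, "grip": 1},
    {"dx": 0, "dy": 0, "dz": 0.8, "rx": 0, "ry": 0, "rz": 0, "grip": 1},
    {"dx": 0, "dy": 0, "dz": 0.8, "rx": 0, "ry": 0, "rz": 0, "grip": 1},
    {"dx": 0, "dy": 0, "dz": 0.8, "rx": 0, "ry": 0, "rz": 0, "grip": 1},
    {"dx": 0, "dy": 0, "dz": 0.7, "rx": 0, "ry": 0, "rz": 0, "grip": 1},
    {"dx": 0, "dy": 0, "dz": 0.4, "rx": 0, "ry": 0, "rz": 0, "grip": 1},
    {"dx": 0, "dy": 0, "dz": 0, "rx": 0, "ry": 0, "rz": 0, "grip": 1},
    {"dx": 0, "dy": 0, "dz": 0, "rx": 0, "ry": 0, "rz": 0, "grip": 1},
  ],
)

```text
time_s: 18.75
ee_pos: [0.5339, 0.272, 0.0312]
eef_rot: [1.0, -0.001, -0.0, -0.0]
ft_force: [0.6, -0.1, 0.5]
finger_gap: 0.0856
finger_force: 0.0
```

Call:
play_rows(
  motion=[
    {"dx": 0, "dy": 0, "dz": 0, "rx": 0, "ry": 0, "rz": 0, "grip": 0.62},
    {"dx": 0, "dy": 0, "dz": 0, "rx": 0, "ry": 0, "rz": 0, "grip": 0.62},
    {"dx": 0, "dy": 0, "dz": 0, "rx": 0, "ry": 0, "rz": 0, "grip": 0.62},
    {"dx": 0, "dy": 0, "dz": 0, "rx": 0, "ry": 0, "rz": 0, "grip": 0.62},
    {"dx": 0, "dy": 0, "dz": 0, "rx": 0, "ry": 0, "rz": 0, "grip": 0.62},
    {"dx": 0, "dy": 0, "dz": 0, "rx": 0, "ry": 0, "rz": 0, "grip": 0.62},
  ],
)

```text
time_s: 19.35
ee_pos: [0.5348, 0.2721, 0.0324]
eef_rot: [1.0, -0.001, 0.001, -0.0]
ft_force: [-0.8, -1.5, 6.5]
finger_gap: 0.0541
finger_force: 38.3
```

Call:
play_rows(
  motion=[
    {"dx": 0, "dy": 0, "dz": 0, "rx": 0, "ry": 0, "rz": 0, "grip": 0.625},
    {"dx": 0, "dy": 0, "dz": -0.3, "rx": 0, "ry": 0, "rz": 0, "grip": 0.625},
    {"dx": 0, "dy": 0, "dz": -0.6, "rx": 0, "ry": 0, "rz": 0, "grip": 0.625},
    {"dx": 0, "dy": 0, "dz": -0.8, "rx": 0, "ry": 0, "rz": 0, "grip": 0.625},
    {"dx": 0, "dy": 0, "dz": -0.8, "rx": 0, "ry": 0, "rz": 0, "grip": 0.625},
    {"dx": 0, "dy": 0.1, "dz": -0.8, "rx": 0, "ry": 0, "rz": 0, "grip": 0.625},
    {"dx": 0, "dy": 0.4, "dz": -0.5, "rx": 0, "ry": 0, "rz": 0, "grip": 0.625},
    {"dx": 0, "dy": 0.7, "dz": -0.2, "rx": 0, "ry": 0, "rz": 0, "grip": 0.625},
    {"dx": 0, "dy": 0.8, "dz": 0, "rx": 0, "ry": 0, "rz": 0, "grip": 0.625},
  ],
)

```text
time_s: 20.25
ee_pos: [0.5341, 0.2209, 0.1322]
eef_rot: [1.0, -0.0, 0.001, -0.0]
ft_force: [-0.2, 0.7, -0.1]
finger_gap: 0.0538
finger_force: 37.9
```

Call:
play_rows(
  motion=[
    {"dx": 0, "dy": 0.9, "dz": 0, "rx": 0, "ry": 0, "rz": 0, "grip": 0.625},
    {"dx": 0, "dy": 0.9, "dz": 0, "rx": 0, "ry": 0, "rz": 0, "grip": 0.625},
    {"dx": 0, "dy": 0.9, "dz": 0, "rx": 0, "ry": 0, "rz": 0, "grip": 0.625},
    {"dx": 0, "dy": 0.9, "dz": 0, "rx": 0, "ry": 0, "rz": 0, "grip": 0.625},
    {"dx": 0, "dy": 0.9, "dz": 0, "rx": 0, "ry": 0, "rz": 0, "grip": 0.625},
    {"dx": 0, "dy": 0.9, "dz": 0, "rx": 0, "ry": 0, "rz": 0, "grip": 0.625},
    {"dx": 0, "dy": 0.9, "dz": 0, "rx": 0, "ry": 0, "rz": 0, "grip": 0.625},
    {"dx": 0, "dy": 0.9, "dz": 0, "rx": 0, "ry": 0, "rz": 0, "grip": 0.625},
    {"dx": 0, "dy": 0.9, "dz": 0, "rx": 0, "ry": 0, "rz": 0, "grip": 0.625},
    {"dx": 0, "dy": 0.9, "dz": 0, "rx": 0, "ry": 0, "rz": 0, "grip": 0.625},
  ],
)

```text
time_s: 21.25
ee_pos: [0.5323, -0.0051, 0.1303]
eef_rot: [1.0, -0.001, -0.001, 0.0]
ft_force: [0.2, 0.2, -1.2]
finger_gap: 0.0536
finger_force: 37.9
```

Call:
play_rows(
  motion=[
    {"dx": 0, "dy": 0.9, "dz": 0, "rx": 0, "ry": 0, "rz": 0, "grip": 0.625},
    {"dx": 0, "dy": 0.9, "dz": 0, "rx": 0, "ry": 0, "rz": 0, "grip": 0.625},
    {"dx": 0, "dy": 0.9, "dz": 0, "rx": 0, "ry": 0, "rz": 0, "grip": 0.625},
    {"dx": 0, "dy": 0.9, "dz": 0, "rx": 0, "ry": 0, "rz": 0, "grip": 0.625},
    {"dx": 0, "dy": 0.9, "dz": 0, "rx": 0, "ry": 0, "rz": 0, "grip": 0.625},
    {"dx": 0, "dy": 0.9, "dz": 0, "rx": 0, "ry": 0, "rz": 0, "grip": 0.625},
    {"dx": 0, "dy": 0.9, "dz": 0, "rx": 0, "ry": 0, "rz": 0, "grip": 0.625},
    {"dx": -0.1, "dy": 0.9, "dz": 0, "rx": 0, "ry": 0, "rz": 0, "grip": 0.625},
    {"dx": 0, "dy": 0.8, "dz": 0, "rx": 0, "ry": 0, "rz": 0, "grip": 0.625},
    {"dx": 0, "dy": 0.6, "dz": 0, "rx": 0, "ry": 0, "rz": 0, "grip": 0.625},
  ],
)

```text
time_s: 22.25
ee_pos: [0.5293, -0.2199, 0.1304]
eef_rot: [1.0, -0.001, -0.001, -0.0]
ft_force: [-0.1, 1.0, -0.5]
finger_gap: 0.0533
finger_force: 37.9
```

Call:
play_rows(
  motion=[
    {"dx": 0, "dy": 0, "dz": 0, "rx": 0, "ry": 0, "rz": 0, "grip": 0.625},
    {"dx": 0, "dy": 0, "dz": 0, "rx": 0, "ry": 0, "rz": 0, "grip": 0.625},
  ],
)

```text
time_s: 22.45
ee_pos: [0.5302, -0.2181, 0.1307]
eef_rot: [1.0, -0.001, -0.0, -0.0]
ft_force: [-0.3, 0.2, 0.1]
finger_gap: 0.0538
finger_force: 37.9
```

Run:
```python
from h import *
import cv2
s=ctrl.sense();print(s["time_s"],s["ee_pos"],s["eef_rot"])
cv2.imwrite("pics/w6.png",ctrl.capture("wrist")[:,:,::-1])
```

```text
22.45 [ 0.5302 -0.2181  0.1307] [ 1.     -0.001  -0.0003 -0.0004]
```

View pics/w6.png

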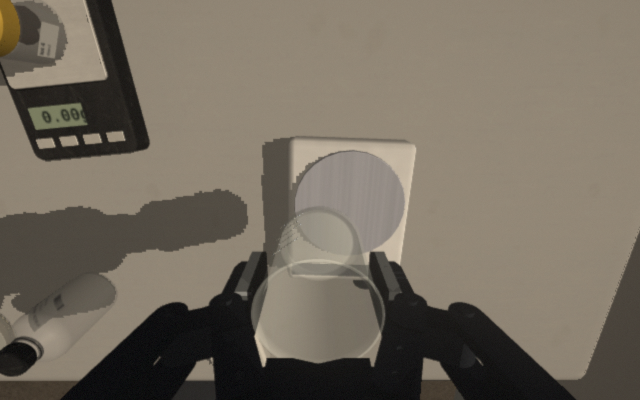

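The beaker is held over the stirrer, short of the target. The plate circle spans columns 294–405 with its top at row 150, so it is centred near (350,203).

Run:
```python
from h import *
for p in((294,203),(405,203),(350,150),(350,255)): print(ray("wrist",*p,.04))
```

```text
[ 0.5335 -0.1958  0.04  ]
[ 0.5333 -0.2878  0.04  ]
[ 0.5772 -0.2408  0.04  ]
[ 0.4849 -0.2438  0.04  ]
```

Call:
play_rows(
  motion=[
    {"dx": 0.03, "dy": 0.5, "dz": 0, "rx": 0, "ry": 0, "rz": 0, "grip": 0.625},
    {"dx": 0, "dy": 0.5, "dz": 0, "rx": 0, "ry": 0, "rz": 0, "grip": 0.625},
    {"dx": 0, "dy": 0, "dz": 0.4, "rx": 0, "ry": 0, "rz": 0, "grip": 0.625},
    {"dx": 0, "dy": 0, "dz": 0.7, "rx": 0, "ry": 0, "rz": 0, "grip": 0.625},
    {"dx": 0, "dy": 0, "dz": 0.6, "rx": 0, "ry": 0, "rz": 0, "grip": 0.625},
    {"dx": 0, "dy": 0, "dz": 0.4, "rx": 0, "ry": 0, "rz": 0, "grip": 0.625},
    {"dx": 0, "dy": 0, "dz": 0.2, "rx": 0, "ry": 0, "rz": 0, "grip": 0.625},
    {"dx": 0, "dy": 0, "dz": 0, "rx": 0, "ry": 0, "rz": 0, "grip": 0.625},
    {"dx": 0, "dy": 0, "dz": 0, "rx": 0, "ry": 0, "rz": 0, "grip": 0.625},
  ],
)

```text
time_s: 23.4
ee_pos: [0.5319, -0.2431, 0.074]
eef_rot: [1.0, -0.0, 0.0, 0.0]
ft_force: [0.2, -0.5, 0.6]
finger_gap: 0.0538
finger_force: 37.9
```

Call:
play_rows(
  motion=[
    {"dx": 0, "dy": 0, "dz": 0.12, "rx": 0, "ry": 0, "rz": 0, "grip": 0.625},
    {"dx": 0, "dy": 0, "dz": 0.05, "rx": 0, "ry": 0, "rz": 0, "grip": 0.625},
    {"dx": 0, "dy": 0, "dz": 0.04, "rx": 0, "ry": 0, "rz": 0, "grip": 0.625},
    {"dx": 0, "dy": 0, "dz": 0, "rx": 0, "ry": 0, "rz": 0, "grip": 0.625},
    {"dx": 0, "dy": 0, "dz": 0, "rx": 0, "ry": 0, "rz": 0, "grip": 0.625},
  ],
)

```text
time_s: 23.9
ee_pos: [0.5317, -0.2431, 0.0685]
eef_rot: [1.0, -0.0, 0.0, 0.0]
ft_force: [0.7, -0.1, -0.1]
finger_gap: 0.0537
finger_force: 37.9
```

Call:
play_rows(
  motion=[
    {"dx": 0, "dy": 0, "dz": 0.03, "rx": 0, "ry": 0, "rz": 0, "grip": 0.625},
    {"dx": 0, "dy": 0, "dz": 0, "rx": 0, "ry": 0, "rz": 0, "grip": 0.625},
    {"dx": 0, "dy": 0, "dz": 0, "rx": 0, "ry": 0, "rz": 0, "grip": 0.625},
  ],
)

```text
time_s: 24.2
ee_pos: [0.532, -0.2432, 0.0684]
eef_rot: [1.0, -0.0, 0.0, 0.0]
ft_force: [-1.5, 1.8, 4.8]
finger_gap: 0.0536
finger_force: 37.7
```

Call:
play_rows(
  motion=[
    {"dx": 0, "dy": 0, "dz": 0, "rx": 0, "ry": 0, "rz": 0, "grip": 1},
    {"dx": 0, "dy": 0, "dz": 0, "rx": 0, "ry": 0, "rz": 0, "grip": 1},
    {"dx": 0, "dy": 0, "dz": 0, "rx": 0, "ry": 0, "rz": 0, "grip": 1},
    {"dx": 0, "dy": 0, "dz": 0, "rx": 0, "ry": 0, "rz": 0, "grip": 1},
    {"dx": 0, "dy": 0, "dz": -0.5, "rx": 0, "ry": 0, "rz": 0, "grip": 1},
    {"dx": 0, "dy": 0, "dz": -1, "rx": 0, "ry": 0, "rz": 0, "grip": 1},
    {"dx": 0, "dy": 0, "dz": -1, "rx": 0, "ry": 0, "rz": 0, "grip": 1},
    {"dx": 0, "dy": 0, "dz": -1, "rx": 0, "ry": 0, "rz": 0, "grip": 1},
    {"dx": -0.4, "dy": -1, "dz": -0.2, "rx": 0, "ry": 0, "rz": 0, "grip": 1},
    {"dx": -0.4, "dy": -1, "dz": 0, "rx": 0, "ry": 0, "rz": 0, "grip": 1},
  ],
)

```text
time_s: 25.2
ee_pos: [0.5127, -0.1935, 0.1632]
eef_rot: [1.0, -0.001, 0.002, 0.001]
ft_force: [-0.1, 0.3, -0.7]
finger_gap: 0.0854
finger_force: 0.0
```

Call:
play_rows(
  motion=[
    {"dx": -0.4, "dy": -1, "dz": 0, "rx": 0, "ry": 0, "rz": 0, "grip": 1},
    {"dx": -0.4, "dy": -1, "dz": 0, "rx": 0, "ry": 0, "rz": 0, "grip": 1},
    {"dx": -0.4, "dy": -1, "dz": 0, "rx": 0, "ry": 0, "rz": 0, "grip": 1},
    {"dx": -0.4, "dy": -1, "dz": 0, "rx": 0, "ry": 0, "rz": 0, "grip": 1},
    {"dx": -0.4, "dy": -1, "dz": 0, "rx": 0, "ry": 0, "rz": 0, "grip": 1},
    {"dx": -0.4, "dy": -1, "dz": 0, "rx": 0, "ry": 0, "rz": 0, "grip": 1},
    {"dx": -0.4, "dy": -1, "dz": 0, "rx": 0, "ry": 0, "rz": 0, "grip": 1},
    {"dx": -0.4, "dy": -0.9, "dz": 0, "rx": 0, "ry": 0, "rz": 0, "grip": 1},
    {"dx": -0.4, "dy": -0.6, "dz": 0, "rx": 0, "ry": 0, "rz": 0, "grip": 1},
    {"dx": 0, "dy": 0, "dz": 0, "rx": 0, "ry": 0, "rz": 0, "grip": 1},
  ],
)

```text
time_s: 26.2
ee_pos: [0.4213, 0.0211, 0.161]
eef_rot: [1.0, 0.001, 0.0, -0.0]
ft_force: [-0.5, -1.5, -0.0]
finger_gap: 0.0858
finger_force: 0.0
```

Call:
play_rows(
  motion=[
    {"dx": 0, "dy": 0, "dz": 0, "rx": 0, "ry": 0, "rz": 0, "grip": 1},
  ],
)

```text
time_s: 26.3
ee_pos: [0.4222, 0.0195, 0.1609]
eef_rot: [1.0, 0.0, 0.001, 0.0]
ft_force: [-0.2, -0.9, 0.3]
finger_gap: 0.0855
finger_force: 0.0
```

Run:
```python
from h import *
import cv2
s=ctrl.sense();print(s["time_s"],s["ee_pos"],s["eef_rot"])
cv2.imwrite("pics/w7.png",ctrl.capture("wrist")[:,:,::-1])
```

```text
26.3 [0.4222 0.0195 0.1609] [1.     0.0001 0.0008 0.0002]
```

View pics/w7.png

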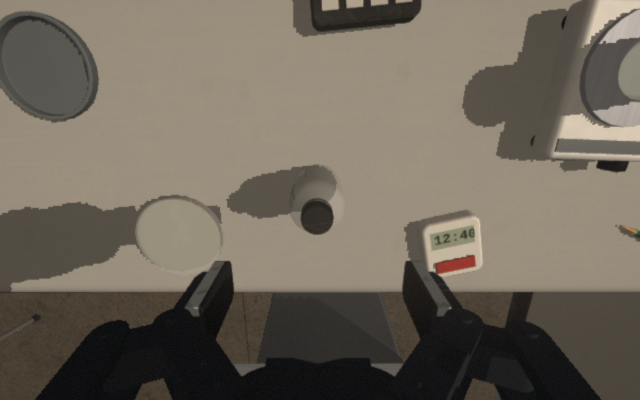

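The bottle stands upright with its cap at (317,216). The empty dish is at about (48,66).

Run:
```python
from h import *
print(ray("wrist",317,216,.098),ray("wrist",48,65,.012))
```

```text
[0.4249 0.0218 0.098 ] [0.5366 0.2626 0.012 ]
```

Call:
play_rows(
  motion=[
    {"dx": 0, "dy": 0, "dz": 0.5, "rx": 0, "ry": 0, "rz": 0, "grip": 1},
    {"dx": 0, "dy": 0, "dz": 0.9, "rx": 0, "ry": 0, "rz": 0, "grip": 1},
    {"dx": 0, "dy": 0, "dz": 0.9, "rx": 0, "ry": 0, "rz": 0, "grip": 1},
    {"dx": 0, "dy": 0, "dz": 0.9, "rx": 0, "ry": 0, "rz": 0, "grip": 1},
    {"dx": 0, "dy": 0, "dz": 0.9, "rx": 0, "ry": 0, "rz": 0, "grip": 1},
    {"dx": 0, "dy": 0, "dz": 0.6, "rx": 0, "ry": 0, "rz": 0, "grip": 1},
    {"dx": 0, "dy": 0, "dz": 0.35, "rx": 0, "ry": 0, "rz": 0, "grip": 1},
    {"dx": 0, "dy": 0, "dz": 0, "rx": 0, "ry": 0, "rz": 0, "grip": 1},
    {"dx": 0, "dy": 0, "dz": 0, "rx": 0, "ry": 0, "rz": 0, "grip": 1},
  ],
)

```text
time_s: 27.25
ee_pos: [0.422, 0.0193, 0.034]
eef_rot: [1.0, -0.001, -0.0, -0.0]
ft_force: [0.8, -0.2, -0.6]
finger_gap: 0.0852
finger_force: 0.0
```

Call:
play_rows(
  motion=[
    {"dx": 0, "dy": 0, "dz": 0.1, "rx": 0, "ry": 0, "rz": 0, "grip": 1},
    {"dx": 0, "dy": 0, "dz": 0, "rx": 0, "ry": 0, "rz": 0, "grip": 0},
    {"dx": 0, "dy": 0, "dz": 0, "rx": 0, "ry": 0, "rz": 0, "grip": 0},
    {"dx": 0, "dy": 0, "dz": 0, "rx": 0, "ry": 0, "rz": 0, "grip": 0},
    {"dx": 0, "dy": 0, "dz": 0, "rx": 0, "ry": 0, "rz": 0, "grip": 0},
    {"dx": 0, "dy": 0, "dz": 0, "rx": 0, "ry": 0, "rz": 0, "grip": 0},
    {"dx": 0, "dy": 0, "dz": 0, "rx": 0, "ry": 0, "rz": 0, "grip": 0},
    {"dx": 0, "dy": 0, "dz": 0, "rx": 0, "ry": 0, "rz": 0, "grip": 0},
  ],
)

```text
time_s: 28.05
ee_pos: [0.4223, 0.0197, 0.032]
eef_rot: [1.0, -0.0, 0.0, -0.0]
ft_force: [-1.9, 0.9, 6.3]
finger_gap: 0.0462
finger_force: 61.2
```

Call:
play_rows(
  motion=[
    {"dx": 0, "dy": 0, "dz": -0.3, "rx": 0, "ry": 0, "rz": 0, "grip": 0},
    {"dx": 0, "dy": 0, "dz": -0.7, "rx": 0, "ry": 0, "rz": 0, "grip": 0},
    {"dx": 0, "dy": 0, "dz": -0.8, "rx": 0, "ry": 0, "rz": 0, "grip": 0},
    {"dx": 0.1, "dy": -0.3, "dz": -0.8, "rx": 0, "ry": 0, "rz": 0, "grip": 0},
    {"dx": 0.3, "dy": -0.6, "dz": -0.4, "rx": 0, "ry": 0, "rz": 0, "grip": 0},
    {"dx": 0.4, "dy": -0.9, "dz": 0, "rx": 0, "ry": 0, "rz": 0, "grip": 0},
    {"dx": 0.4, "dy": -0.9, "dz": 0, "rx": 0, "ry": 0, "rz": 0, "grip": 0},
    {"dx": 0.4, "dy": -0.9, "dz": 0, "rx": 0, "ry": 0, "rz": 0, "grip": 0},
    {"dx": 0.4, "dy": -0.9, "dz": 0, "rx": 0, "ry": 0, "rz": 0, "grip": 0},
    {"dx": 0.4, "dy": -0.9, "dz": 0, "rx": 0, "ry": 0, "rz": 0, "grip": 0},
  ],
)

```text
time_s: 29.05
ee_pos: [0.4821, 0.1555, 0.1065]
eef_rot: [1.0, -0.0, -0.0, 0.0]
ft_force: [0.4, -0.4, -1.0]
finger_gap: 0.0459
finger_force: 61.5
```

Call:
play_rows(
  motion=[
    {"dx": 0.4, "dy": -0.9, "dz": 0, "rx": 0, "ry": 0, "rz": 0, "grip": 0},
    {"dx": 0.4, "dy": -0.9, "dz": 0, "rx": 0, "ry": 0, "rz": 0, "grip": 0},
    {"dx": 0.4, "dy": -0.9, "dz": 0, "rx": 0, "ry": 0, "rz": 0, "grip": 0},
    {"dx": 0.4, "dy": -0.8, "dz": 0, "rx": 0, "ry": 0, "rz": 0, "grip": 0},
    {"dx": 0.3, "dy": -0.6, "dz": 0, "rx": 0, "ry": 0, "rz": 0, "grip": 0},
    {"dx": 0.2, "dy": -0.45, "dz": 0, "rx": 0, "ry": 0, "rz": 0, "grip": 0},
    {"dx": 0, "dy": 0, "dz": 0, "rx": 0, "ry": 0, "rz": 0, "grip": 0},
    {"dx": 0, "dy": 0, "dz": 0, "rx": 0, "ry": 0, "rz": 0, "grip": 0},
    {"dx": 0, "dy": 0, "dz": 0, "rx": 0, "ry": 0, "rz": 0, "grip": 0},
  ],
)

```text
time_s: 29.95
ee_pos: [0.5342, 0.2674, 0.1061]
eef_rot: [1.0, -0.001, -0.0, 0.0]
ft_force: [0.5, 0.7, -1.6]
finger_gap: 0.0458
finger_force: 61.6
```

Run:
```python
from h import *
import cv2
s=ctrl.sense();print(s["time_s"],s["ee_pos"],s["eef_rot"])
cv2.imwrite("pics/w8.png",ctrl.capture("wrist")[:,:,::-1])
```

```text
29.95 [0.5342 0.2674 0.1061] [ 1.     -0.0007 -0.0003  0.0002]
```

View pics/w8.png

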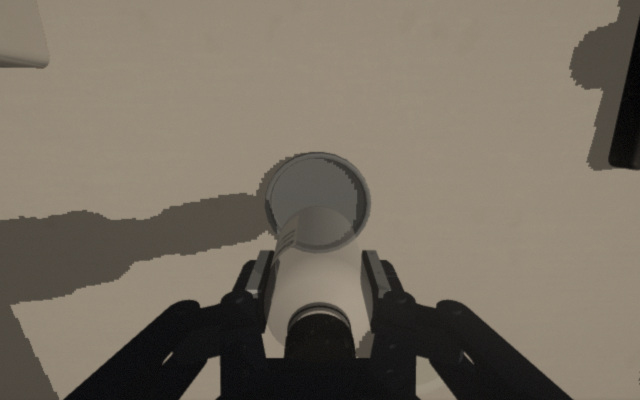

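The dish's outer rim spans columns 265–371 with its top at row 151. The bottle is held upright above it.

Run:
```python
from h import *
for p in((265,202),(371,202),(318,151),(318,252)): print(ray("wrist",*p,.012))
```

```text
[0.5371 0.3139 0.012 ]
[0.5369 0.2248 0.012 ]
[0.5798 0.2693 0.012 ]
[0.4899 0.2694 0.012 ]
```

Call:
play_rows(
  motion=[
    {"dx": -0.05, "dy": 0, "dz": 0.4, "rx": 0, "ry": 0, "rz": 0, "grip": 0},
    {"dx": 0, "dy": 0, "dz": 0.7, "rx": 0, "ry": 0, "rz": 0, "grip": 0},
    {"dx": 0, "dy": 0, "dz": 0.7, "rx": 0, "ry": 0, "rz": 0, "grip": 0},
    {"dx": 0, "dy": 0, "dz": 0.5, "rx": 0, "ry": 0, "rz": 0, "grip": 0},
    {"dx": 0, "dy": 0, "dz": 0.3, "rx": 0, "ry": 0, "rz": 0, "grip": 0},
    {"dx": 0, "dy": 0, "dz": 0, "rx": 0, "ry": 0, "rz": 0, "grip": 0},
    {"dx": 0, "dy": 0, "dz": 0, "rx": 0, "ry": 0, "rz": 0, "grip": 0},
  ],
)

```text
time_s: 30.7
ee_pos: [0.5336, 0.2683, 0.0417]
eef_rot: [1.0, -0.0, 0.0, -0.0]
ft_force: [0.3, -0.5, -0.8]
finger_gap: 0.046
finger_force: 61.6
```

Call:
play_rows(
  motion=[
    {"dx": 0, "dy": 0, "dz": 0.12, "rx": 0, "ry": 0, "rz": 0, "grip": 0},
    {"dx": 0, "dy": 0, "dz": 0.07, "rx": 0, "ry": 0, "rz": 0, "grip": 0},
    {"dx": 0, "dy": 0, "dz": 0.04, "rx": 0, "ry": 0, "rz": 0, "grip": 0},
    {"dx": 0, "dy": 0, "dz": 0, "rx": 0, "ry": 0, "rz": 0, "grip": 0},
    {"dx": 0, "dy": 0, "dz": 0, "rx": 0, "ry": 0, "rz": 0, "grip": 0},
  ],
)

```text
time_s: 31.2
ee_pos: [0.5336, 0.2684, 0.0361]
eef_rot: [1.0, -0.0, 0.0, -0.0]
ft_force: [-0.7, -0.1, 2.9]
finger_gap: 0.0463
finger_force: 61.8
```

Contact made. Release, retreat upward and toward the base centre, and check.

Call:
play_rows(
  motion=[
    {"dx": 0, "dy": 0, "dz": 0, "rx": 0, "ry": 0, "rz": 0, "grip": 1},
    {"dx": 0, "dy": 0, "dz": 0, "rx": 0, "ry": 0, "rz": 0, "grip": 1},
    {"dx": 0, "dy": 0, "dz": 0, "rx": 0, "ry": 0, "rz": 0, "grip": 1},
    {"dx": 0, "dy": 0, "dz": 0, "rx": 0, "ry": 0, "rz": 0, "grip": 1},
    {"dx": 0, "dy": 0, "dz": 0, "rx": 0, "ry": 0, "rz": 0, "grip": 1},
    {"dx": 0, "dy": 0, "dz": -0.5, "rx": 0, "ry": 0, "rz": 0, "grip": 1},
    {"dx": 0, "dy": 0, "dz": -1, "rx": 0, "ry": 0, "rz": 0, "grip": 1},
    {"dx": 0, "dy": 0, "dz": -1, "rx": 0, "ry": 0, "rz": 0, "grip": 1},
    {"dx": 0, "dy": 0, "dz": -1, "rx": 0, "ry": 0, "rz": 0, "grip": 1},
    {"dx": 0, "dy": 0, "dz": -1, "rx": 0, "ry": 0, "rz": 0, "grip": 1},
  ],
)

```text
time_s: 32.2
ee_pos: [0.5334, 0.2683, 0.1503]
eef_rot: [1.0, -0.0, 0.0, -0.0]
ft_force: [0.1, 0.2, 0.5]
finger_gap: 0.0851
finger_force: 0.0
```

Call:
play_rows(
  motion=[
    {"dx": 0, "dy": 0, "dz": -1, "rx": 0, "ry": 0, "rz": 0, "grip": 1},
    {"dx": 0, "dy": 0, "dz": -1, "rx": 0, "ry": 0, "rz": 0, "grip": 1},
    {"dx": -0.6, "dy": 1, "dz": -0.5, "rx": 0, "ry": 0, "rz": 0, "grip": 1},
    {"dx": -0.6, "dy": 1, "dz": 0, "rx": 0, "ry": 0, "rz": 0, "grip": 1},
    {"dx": -0.6, "dy": 1, "dz": 0, "rx": 0, "ry": 0, "rz": 0, "grip": 1},
    {"dx": -0.6, "dy": 1, "dz": 0, "rx": 0, "ry": 0, "rz": 0, "grip": 1},
    {"dx": -0.6, "dy": 1, "dz": 0, "rx": 0, "ry": 0, "rz": 0, "grip": 1},
    {"dx": -0.6, "dy": 1, "dz": 0, "rx": 0, "ry": 0, "rz": 0, "grip": 1},
    {"dx": 0, "dy": 1, "dz": 0, "rx": 0, "ry": 0, "rz": 0, "grip": 1},
    {"dx": 0, "dy": 0.5, "dz": 0, "rx": 0, "ry": 0, "rz": 0, "grip": 1},
  ],
)

```text
time_s: 33.2
ee_pos: [0.4431, 0.0794, 0.2117]
eef_rot: [1.0, -0.001, 0.001, 0.0]
ft_force: [0.6, 0.3, 0.4]
finger_gap: 0.0851
finger_force: 0.0
```

Call:
play_rows(
  motion=[
    {"dx": 0, "dy": 0, "dz": 0, "rx": 0, "ry": 0, "rz": 0, "grip": 1},
    {"dx": 0, "dy": 0, "dz": 0, "rx": 0, "ry": 0, "rz": 0, "grip": 1},
    {"dx": 0, "dy": 0, "dz": 0, "rx": 0, "ry": 0, "rz": 0, "grip": 1},
  ],
)

```text
time_s: 33.5
ee_pos: [0.4433, 0.0816, 0.2106]
eef_rot: [1.0, -0.0, -0.0, -0.0]
ft_force: [1.5, 0.5, 0.6]
finger_gap: 0.0856
finger_force: 0.0
```

Run:
```python
from h import *
import cv2
s=ctrl.sense();print(s["time_s"],s["ee_pos"],s["eef_rot"])
im=ctrl.capture("top")[:,:,::-1]
def c(u,v,w=50,h=37): return cv2.resize(im[v-h:v+h,u-w:u+w],(400,296),interpolation=cv2.INTER_CUBIC)
cv2.imwrite("pics/mos2.png",np.vstack([np.hstack([c(325,160),c(216,200)]),np.hstack([c(412,205),cv2.resize(im,(400,296))])]))
```

```text
33.5 [0.4433 0.0816 0.2106] [ 1.     -0.0002 -0.     -0.0002]
```

View pics/mos2.png

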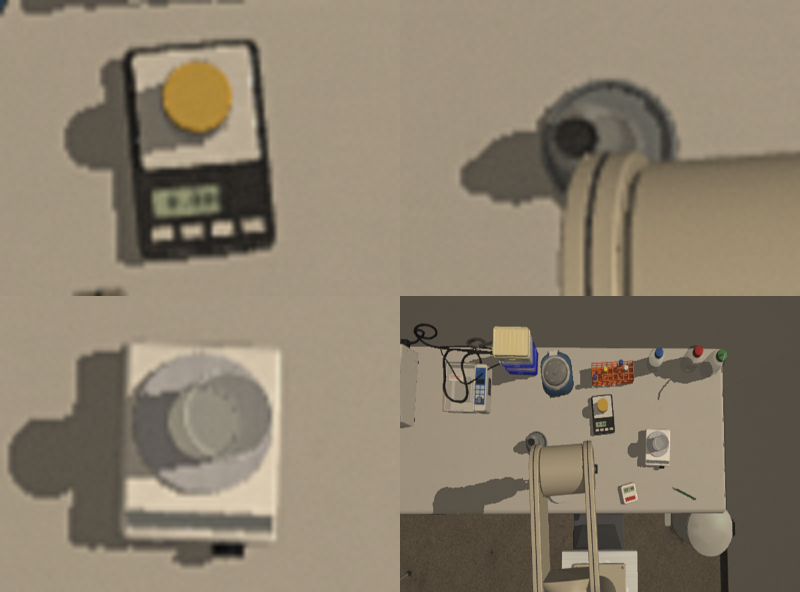

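The jar lid is at crop (198,97) on the pan. The bottle cap is at (574,136) in the dish, and the beaker is upright on the plate. I'll check these numerically.

Run:
```python
from h import *
print("jar",ray("top",275+198/4,123+97/4,.076),"cap",ray("top",166+174/4,163+136/4,.102),"beaker bottom approx",ray("top",362+207/4,168+(424-296)/4,.05))
```

```text
jar [ 0.6602 -0.0131  0.076 ] cap [0.5319 0.2686 0.102 ] beaker bottom approx [ 0.528 -0.244  0.05 ]
```

```bash
python3 -c "
from workcell import ctrl
print(ctrl.close_job())"
```

```text
the job is handed in; nothing more can be done
None
```

I handed the job in at about 34 s on the robot's clock: the jar is on the balance pan, the beaker on the stirrer plate and the small bottle in the spill dish, all upright and let go, each measuring within roughly 4 mm of its centre in the final top view.

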